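Shim the rocking bench scale

TASK

The bench scale rocks because its red foot is too short. Without picking anything up, push the orange wedge, thin end first, under the red foot until the foot sits snugly on it and the scale is still level on its other feet. Take the fingers off the wedge, then press down with a fingertip on the scale's corner above that foot, with about the weight of a kilogram (10 N), to show that it no longer rocks; do not shove the scale from its place, and leave everything else alone.

Things in the scene. Friction and masses are not known exactly. Their poses are not given: they have to be found in the camera images.
- scale: white bench scale, loose, about 2.2 kg; housing 250 x 210 mm, underside 18 mm and top 54 mm above the table; round steel pan 160 mm across, top 62 mm up. Origin: on the table under the housing's middle; x to the back, y to its left, z up. Starts level on three black feet (22 mm domes, x +-98, y +-80 mm); 2 to 3 N down on the red foot's corner tips it, up to 3.7 degrees
- short_foot (a point): lowest point of the red foot, the front right one (x -98, y -80 mm in the scale's frame; dome of 11 mm radius): 7.5 mm above the table when the scale is level, 25 mm inside the right side and 27 mm inside the front of the housing
- corner_top (a point): red dot on the housing's top at the corner, straight above the red foot, 54 mm above the table: the place to press
- wedge: orange plastic wedge like a door stop, about 80 g, 95 mm long, 50 mm wide, flat underside on the table. Origin: middle of the underside; x points from the thick back to the thin tip. The top slopes evenly from 19 mm at the back to 2 mm at the tip. Starts on the scale's right side, the tip roughly towards the red foot. Slides easily; does not slip back when let go
- wedge_tip (a point): middle of the wedge's thin front edge, at table height
- wedge_back (a point): middle of the lower edge of the wedge's upright back face (19 mm high, 50 mm wide, the face to push), at table height. The foot just meets the wedge when it is about 65 mm ahead of this face; 2 to 4 mm further it is snug and the push has risen from under 1 N to some 3 to 6 N; at about 8 N the jammed wedge shoves the whole scale
- spool_blue: blue thread spool, 40 mm across, 50 mm tall, standing; origin at its foot; not part of the job
- spool_red: red thread spool, 40 mm across, 50 mm tall, standing; origin at its foot; not part of the job
- rivet_jar: clear jar, 56 mm across, 65 mm tall; origin at its foot; not part of the job
- mallet: wooden mallet lying on the table; not part of the job
- awl: awl with dark wooden handle lying on the table; not part of the job
- burnisher: brown wooden burnishing block 35 x 110 x 30 mm; not part of the job
- ruler: steel ruler 320 x 30 x 4 mm lying flat; not part of the job

How it is judged:
On the way, in this order (a step that is already met when the one before it is completed fails the run):
1. the wedge is under the short foot and carries it, the scale is level within 0.5 degrees, and the fingers are off the wedge and the scale (contact force between wedge and scale above 0.3 N and angle between scale's own z axis and vertical below 0.0087 rad and contact force between the fingers and wedge below 0.05 N and contact force between the fingers and scale below 0.05 N), for 0.2 s.
2. a fingertip presses the corner over the wedge with more than 5 N, the wedge bears it, and the scale stays level within 0.5 degrees (contact force between the fingers and scale above 5 N and contact force between wedge and scale above 4.5 N and angle between scale's own z axis and vertical below 0.0087 rad and horizontal distance between the grasp point and corner_top below 0.07 m), for 0.2 s.
At the end, for the whole second after the job is handed in: The red foot rests on the wedge (more than 0.3 N), the scale is level within 0.5 degrees and at most 12 mm from where it stood, the wedge lies flat on the table, and both are at rest (contact force between wedge and scale above 0.3 N and angle between scale's own z axis and vertical below 0.0087 rad and horizontal distance between short_foot and wedge below 0.045 m and height (world z) of wedge below 0.004 m and linear speed of each of scale, wedge below 0.01 m/s and distance of scale from where it was at the start of the episode below 0.012 m); the robot touches nothing.
It fails at once if the wedge is lifted off the table (more than 12 mm) (height (world z) of wedge above 0.012 m).
It fails at once if the scale is lifted or tipped over (height (world z) of scale above 0.012 m or angle between scale's own z axis and vertical above 0.12 rad).
It fails at once if the scale is shoved more than 30 mm (distance of scale from where it was at the start of the episode above 0.03 m).
It fails at once if something that is not part of the job is moved more than 20 mm (distance of any of spool_blue, spool_red, rivet_jar, mallet, awl, burnisher, ruler from where it was at the start of the episode above 0.02 m).
It also fails if it takes over 54 s, if anything falls off the work surface, if the arm or the gripper's body presses on something with over 40 N, if the wrist force passes 120 N, or if a joint passes its speed limit or range.

ROBOT

A 6-joint arm with a two-finger parallel gripper is mounted at the origin on the work surface. World frame = base frame: x ahead of the robot, y to its left, z up, the work surface at z = 0. Lengths are in m, angles in rad, forces in N, time in s.
With the tool pointing down it reaches from about 0.35 to 1 m from the base axis. Payload 7.1 kg.
Tool frame: the origin (TCP) lies between the finger pads; the fingertips stand 25 mm ahead of it and the grasp point (between the pads) lies 6 mm ahead of it (env.tips_ahead is the distance from the TCP to the fingertips, in m); x points along the fingers, y is the direction in which the jaws open and shut, and the axes are right-handed (so a half turn about x gives the same grasp; the last joint's range is limited). The gripper opens to 85 mm and grips with 20 to 120 N. Pads are 22 mm wide; open, the fingers measure 114 mm over their backs; the gripper's body (76 mm by 85 mm) begins 54 mm behind the grasp point. The pads swing forward as they close: fully open they stand 13 mm farther back than shut.
Start: joints at [-1.346, 0.423, 1.63, -0, 1.089, -0.019], TCP at [0.151, -0.606, 0.256] pointing down, gripper open.
Joint ranges: [-3, 3], [-0.9, 2.11], [0.09, 2.58], [-1.31, 4.45], [0.11, 2.69], [-2.54, 2.54]. Speed limits (rad/s): [2.39, 2.39, 3.01, 3.14, 3.14, 3.14].

INTERFACE

Orientations are given as a 3x3 rotation matrix whose columns are the frame's x, y, z axes.
In Python, from station import env gives the robot as it stands.
- The arm moves only by the tool carry_out, never from a script. Its argument "moves" is a list of rows, each a list of 7 numbers: the opening, from 0 (shut) to 1 (fully open), then the shift along the tool's x, y, z in units of 25 mm (1.0 is 25 mm), then the turn, a rotation vector about the tool's x, y, z in units of 6 degrees (1.0 is 6 degrees). A call has exactly 10 rows; each row is the pose to reach, as a shift and turn from the pose commanded when the call began, along the tool's axes at that moment; what a row does not reach only later rows make up. A row lasts 1/10 s, in which the tool goes at most 50 mm and 8.59 degrees, less where a joint would pass 70% of its speed; a pose out of reach is approached as far as the arm can. A call with a gripper value outside its range is refused whole. The fingers move at their own pace and stop on an object; "grip_force" is the grip in N (left out, the last holds). Time passes only in rows, so rows that repeat a pose let the fingers close, or fill a call up. It gives the time, the measured TCP pose, the force and the opening at its end, in the units of the state.
- env.state(): the state, without advancing time (a new reading comes with each control period).
- env.grab_frame(name): name is "side" or "top"; returns a dict with "color" (480x640x3 uint8, red, green, blue), "fx", "fy", "cx", "cy" (pixels), "dist_coeffs" ([k1, k2, p1, p2, k3] as OpenCV has them; the pictures are not rectified), "pose" (4x4, takes a point from camera to world coordinates). Camera axes: x right, y up, looking along -z (the intrinsics and any distortion apply to the point x, -y, -z); pixel columns grow to the right and rows downward; lengths in m; the calibration is good to about 2 mm. A picture is of the moment at which its call begins. There is no depth.
- env.hand_in(): hands the job in, once; it reports no verdict.
The state is a dict: "time_s": time; "q": joint angles; "qd": joint speeds; "joint_torque": joint torques, N m; "tool_pos": TCP position; "orientation": TCP orientation; "contact_force": force on the tool from outside, world axes, zero at the start; "ft_torque": the same for the moment, N m; "gripper_width": opening from 0.0 (shut) to 1.0 (fully open).
Only numpy, scipy, OpenCV 4.12 (cv2) and the standard library are available. Lean on these libraries where they do the work, as an engineer would, in place of code of your own. Each camera call takes 0.05 s, during which the arm holds its last target. There are 200 camera calls.

## Working session

There is one attempt and no reset: what is moved stays moved. The work goes in short steps, Python scripts to look and compute and a tool call to move; the robot and the scene stay as the last step left them, time stands still between calls to the robot, and variables do not carry over. Pictures are saved under pics/ and viewed, about 8 in all and at most 12, crops included, and the job is handed in when it is done.

Besides the shell and the picture viewer there is one more tool, called after ">>>" by a JSON object that holds its "method" and its "body". carry_out: Moves the arm, as the interface text tells. Its arguments: {"type":"object","properties":{"moves":{"type":"array","items":{"type":"array","items":{"type":"number"}}},"grip_force":{"type":"number"}},"required":["moves"]}

```bash
mkdir -p pics; ls; cat > h.py <<'E'
import numpy as np, cv2
from station import env
def grab(n,save=None):
    f=env.grab_frame(n); 
    if save: cv2.imwrite('pics/'+save,f['color'][:,:,::-1])
    return f
def K(f): return np.array([[f['fx'],0,f['cx']],[0,f['fy'],f['cy']],[0,0,1.]]),np.array(f['dist_coeffs'])
def ray(f,px,z):
    k,d=K(f); u=cv2.undistortPoints(np.array(px,float).reshape(-1,1,2),k,d)[:,0]
    T=np.array(f['pose']); v=np.c_[u[:,0],-u[:,1],-np.ones(len(u))]@T[:3,:3].T
    o=T[:3,3]; return o+v*((z-o[2])/v[:,2])[:,None]
def proj(f,P):
    T=np.array(f['pose']); c=(np.array(P,float).reshape(-1,3)-T[:3,3])@T[:3,:3]
    k,d=K(f); return cv2.projectPoints(c*[1,-1,-1],np.zeros(3),np.zeros(3),k,d)[0][:,0]
E
python3 - <<'E'
from h import *
for n in('top','side'):
    f=grab(n,n+'0.png'); print(np.round(f['pose'],3).tolist(),f['fx'])
s=env.state();print({k:np.round(v,3).tolist() for k,v in s.items()})
E
```

```text
pics
[[-0.002, 0.989, -0.146, 0.349], [-1.0, -0.004, -0.015, 0.022], [-0.015, 0.146, 0.989, 1.33], [0.0, 0.0, 0.0, 1.0]] 589.3961767611389
[[-0.668, 0.489, -0.561, -0.094], [-0.744, -0.426, 0.514, 0.622], [0.012, 0.761, 0.649, 0.805], [0.0, 0.0, 0.0, 1.0]] 436.99529316176404
{'time_s': 0.1, 'q': [-1.346, 0.424, 1.631, -0.0, 1.089, -0.019], 'qd': [-0.001, -0.002, -0.002, 0.001, 0.002, -0.0], 'joint_torque': [0.0, -55.842, -28.244, -0.0, 0.003, 0.0], 'tool_pos': [0.151, -0.606, 0.256], 'orientation': [[-0.0, 0.241, -0.97], [0.001, -0.97, -0.241], [-1.0, -0.001, -0.0]], 'contact_force': [0.078, -0.353, 0.608], 'ft_torque': [-0.016, 0.039, -0.034], 'gripper_width': 1.002}
```

View pics/top0.png

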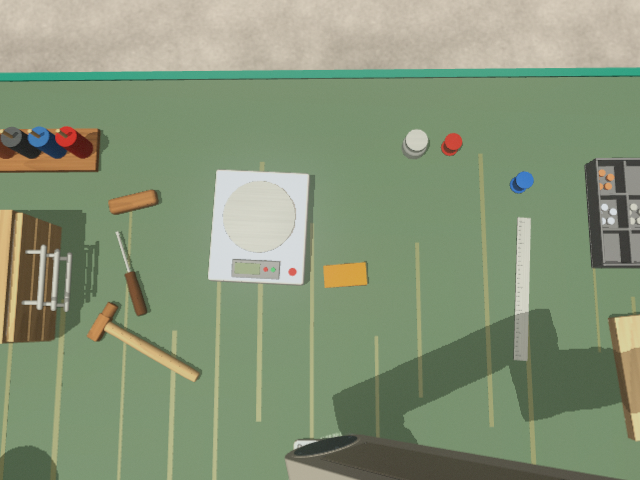

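View pics/side0.png

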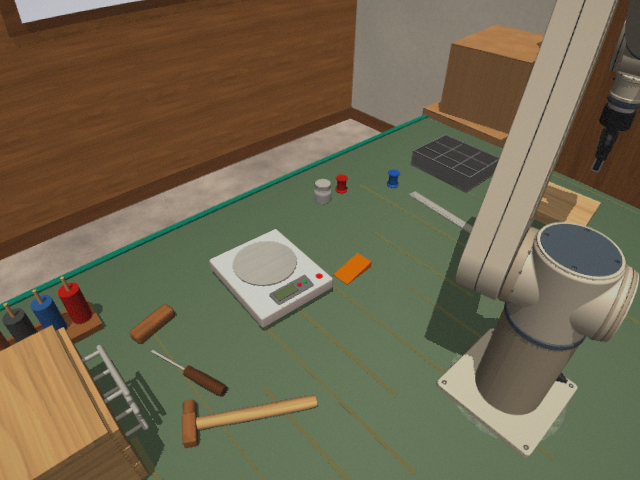

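The top view shows the scale around px (260,227), its red dot at (292,272), and the wedge at (345,275) to the scale's right with its tip to the left. The side view agrees, with the dot at (319,276) and the wedge at (353,268). Next I'll measure them.

```bash
cat >> h.py <<'E'
def mask(f,what,box=None):
    h=cv2.cvtColor(f['color'],cv2.COLOR_RGB2HSV).astype(int); H,S,V=h[...,0],h[...,1],h[...,2]
    m={'or':(H>8)&(H<22)&(S>200)&(V>120),'red':((H<7)|(H>173))&(S>150)&(V>120),'white':(S<50)&(V>150)}[what].astype(np.uint8)
    if box: 
        b=np.zeros_like(m); x0,y0,x1,y1=box; b[y0:y1,x0:x1]=1; m&=b
    return m
def big(m):
    c=cv2.findContours(m,cv2.RETR_EXTERNAL,cv2.CHAIN_APPROX_NONE)[0]; return max(c,key=cv2.contourArea)
def quad(c):
    h=cv2.convexHull(c)
    return cv2.approxPolyN(h,4,ensure_convex=True).reshape(-1,2)
E
python3 - <<'E'
from h import *
B={'top':((315,250,380,300),(285,264,300,280),(195,160,320,295)),'side':((325,245,385,295),(313,270,326,282),(200,220,345,330))}
for n in B:
    f=grab(n); c=big(mask(f,'or',B[n][0])); q=quad(c)
    print(n,'wedge area',cv2.contourArea(c),q.tolist())
    print(' z0',np.round(ray(f,q,0.001)[:,:2],4).tolist(),' z19',np.round(ray(f,q,.019)[:,:2],4).tolist())
    m=mask(f,'red',B[n][1]); M=cv2.moments(m,True); r=[M['m10']/M['m00'],M['m01']/M['m00']]
    print(' dot',r,ray(f,r,.054).round(4))
    q=quad(big(mask(f,'white',B[n][2]))); print(' scale',q.tolist(),np.round(ray(f,q,.054)[:,:2],4).tolist())
    a=q.min(0)
E
```

```text
Traceback (most recent call last):
  File "h.py", line 22, in big
    c=cv2.findContours(m,cv2.RETR_EXTERNAL,cv2.CHAIN_APPROX_NONE)[0]; return max(c,key=cv2.contourArea)
                                                                             ~~~^^^^^^^^^^^^^^^^^^^^^^^
ValueError: max() iterable argument is empty
```

```bash
cat > m.py <<'E'
from h import *
B={'top':((315,250,380,300),(285,264,300,280),(195,160,320,295)),'side':((325,245,385,295),(313,270,326,282),(200,220,345,330))}
for n in B:
    f=grab(n)
    p=(275,345) if n=='top' else (268,353)
    print(f['color'][p], cv2.cvtColor(f['color'],cv2.COLOR_RGB2HSV)[p])
    c=big(mask(f,'or',B[n][0])); q=quad(c)
    print(n,'wedge area',cv2.contourArea(c),q.tolist())
    print(' z0',np.round(ray(f,q,0.001)[:,:2],4).tolist(),' z19',np.round(ray(f,q,.019)[:,:2],4).tolist())
    m=mask(f,'red',B[n][1]); M=cv2.moments(m,True); r=[M['m10']/M['m00'],M['m01']/M['m00']]
    print(' dot',r,ray(f,r,.054).round(4))
    q=quad(big(mask(f,'white',B[n][2]))); print(' scale',q.tolist(),np.round(ray(f,q,.054)[:,:2],4).tolist())
E
sed -i "s/(S>200)&(V>120),'red'/(S>170)\&(V>100),'red'/" h.py; python3 m.py
```

```text
[212 162  71] [ 19 170 212]
top wedge area 337.0 [[365, 263], [366, 284], [342, 284], [347, 263]]
 z0 [[0.4934, -0.0495], [0.4458, -0.0512], [0.446, 0.0029], [0.4935, -0.0088]]  z19 [[0.4914, -0.0485], [0.4445, -0.0502], [0.4447, 0.0031], [0.4916, -0.0083]]
 dot [292.48275862068965, 271.13793103448273] [[0.4704 0.1111 0.054 ]]
 scale [[309, 169], [303, 285], [200, 280], [216, 169]] [[0.6987, 0.0756], [0.4402, 0.0881], [0.4518, 0.3123], [0.7001, 0.2836]]
[202 103  10] [ 15 242 202]
side wedge area 557.0 [[374, 263], [347, 284], [333, 274], [357, 252]]
 z0 [[0.4467, -0.07], [0.4385, 0.0405], [0.4889, 0.0425], [0.5086, -0.0673]]  z19 [[0.4346, -0.0545], [0.4266, 0.0535], [0.4759, 0.0554], [0.4951, -0.0519]]
 dot [318.875, 275.625] [[0.4691 0.1105 0.054 ]]
 scale [[333, 279], [261, 320], [207, 259], [275, 228]] [[0.4379, 0.0925], [0.4492, 0.2989], [0.7011, 0.2853], [0.6882, 0.0775]]
```

```bash
sed -i "s/(S>170)&(V>100),'red'/(S>140)\&(V>90),'red'/" h.py; cat >> m.py <<'E'
    print(' rect',cv2.boxPoints(cv2.minAreaRect(c)).round(1).tolist())
    x0,y0,x1,y1=B[n][0]; cv2.imwrite(f'pics/c_{n}.png',cv2.resize(f['color'][y0-20:y1+20,x0-60:x1+20,::-1],None,fx=5,fy=5,interpolation=cv2.INTER_CUBIC))
E
python3 m.py; python3 -c "
import cv2,numpy as np
a=cv2.imread('pics/c_top.png');b=cv2.imread('pics/c_side.png');print(a.shape,b.shape)
w=min(a.shape[1],b.shape[1]);c=np.vstack([a[:,:w],b[:,:w]]);cv2.imwrite('pics/c.png',cv2.resize(c,None,fx=600/c.shape[0],fy=600/c.shape[0]))"
```

```text
[212 162  71] [ 19 170 212]
top wedge area 873.0 [[367, 284], [324, 287], [324, 266], [365, 262]]
 z0 [[0.4458, -0.0534], [0.4394, 0.0434], [0.4869, 0.0434], [0.4957, -0.0495]]  z19 [[0.4445, -0.0524], [0.4381, 0.0432], [0.485, 0.0431], [0.4937, -0.0486]]
 dot [292.5833333333333, 271.4583333333333] [[0.4697 0.1108 0.054 ]]
 scale [[309, 171], [303, 286], [208, 280], [208, 168]] [[0.6942, 0.0755], [0.4381, 0.0881], [0.4517, 0.2948], [0.7025, 0.3016]]
 rect [[322.79998779296875, 265.29998779296875], [364.8999938964844, 261.79998779296875], [366.79998779296875, 284.20001220703125], [324.6000061035156, 287.70001220703125]]
[203 104  10] [ 15 242 203]
side wedge area 583.0 [[375, 263], [347, 284], [332, 274], [357, 252]]
 z0 [[0.4449, -0.072], [0.4385, 0.0405], [0.4907, 0.0445], [0.5086, -0.0673]]  z19 [[0.4329, -0.0565], [0.4266, 0.0535], [0.4776, 0.0574], [0.4951, -0.0519]]
 dot [318.875, 275.625] [[0.4691 0.1105 0.054 ]]
 scale [[333, 279], [261, 320], [207, 259], [275, 228]] [[0.4379, 0.0925], [0.4492, 0.2989], [0.7011, 0.2853], [0.6882, 0.0775]]
 rect [[332.70001220703125, 273.70001220703125], [359.8999938964844, 249.5], [372.79998779296875, 264.0], [345.6000061035156, 288.20001220703125]]
(450, 725, 3) (450, 700, 3)
```

View pics/c.png

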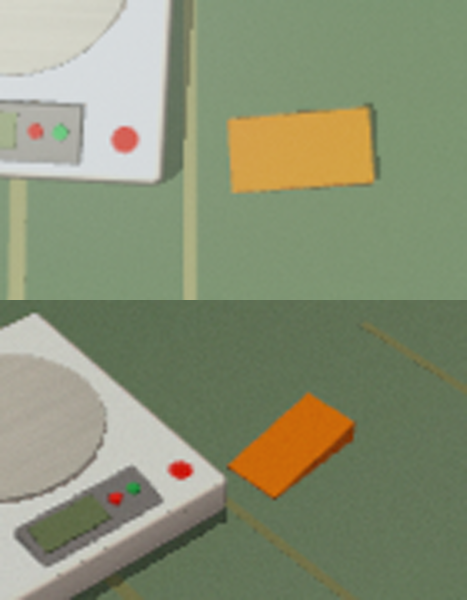

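The close crops show the wedge with its thin edge at left facing the scale. The tip middle is about (0.464, 0.043), the back about (0.467, -0.052), and the red foot and dot about (0.470, 0.111). I'll go behind the wedge with the jaws partly open, so that both fingertips push the back face.

>>> {"method": "carry_out", "body": {"moves": [[0.35, 1, -2, -2, 0, 0, 0], [0.35, 4.2, -16.6, -17.2, -12.7, 0, 0], [0.35, 4.2, -16.6, -17.2, -12.7, 0, 0], [0.35, 4.2, -16.6, -17.2, -12.7, 0, 0], [0.35, 4.2, -16.6, -17.2, -12.7, 0, 0], [0.35, 4.2, -16.6, -17.2, -12.7, 0, 0], [0.35, 4.2, -16.6, -17.2, -12.7, 0, 0], [0.35, 4.2, -16.6, -17.2, -12.7, 0, 0], [0.35, 4.2, -16.6, -17.2, -12.7, 0, 0], [0.35, 4.2, -16.6, -17.2, -12.7, 0, 0]]}}

```text
time_s: 1.35
tool_pos: [0.4125, -0.1882, 0.1684]
orientation: [[0.001, 1.0, 0.009], [-0.0, 0.009, -1.0], [-1.0, 0.001, 0.0]]
contact_force: [1.0, -0.3, 0.1]
gripper_width: 0.353
```

```bash
cat > s.py <<'E'
from h import *
s=env.state();print({k:np.round(s[k],4).tolist() for k in('time_s','q','tool_pos','orientation','contact_force','gripper_width')},env.tips_ahead)
E
python3 s.py
```

```text
{'time_s': 1.35, 'q': [-0.4542, 0.3131, 2.0644, -0.0, 0.7631, -0.4628], 'tool_pos': [0.4125, -0.1882, 0.1684], 'orientation': [[0.0009, 1.0, 0.0086], [-0.0005, 0.0086, -1.0], [-1.0, 0.0009, 0.0005]], 'contact_force': [0.9701, -0.3324, 0.0607], 'gripper_width': 0.3528} 0.025
```

>>> {"method": "carry_out", "body": {"moves": [[0.35, 0.5, 1, -1.6, 0, 0, 0], [0.35, 1, 2.2, -3.4, 0, 0, 0], [0.35, 2, 2.2, -3.4, 0, 0, 0], [0.35, 3, 2.2, -3.4, 0, 0, 0], [0.35, 4, 2.2, -3.4, 0, 0, 0], [0.35, 4.7, 2.2, -3.4, 0, 0, 0], [0.35, 4.7, 2.2, -3.4, 0, 0, 0], [0.35, 4.7, 2.2, -3.4, 0, 0, 0], [0.35, 4.7, 2.2, -3.4, 0, 0, 0], [0.35, 4.7, 2.2, -3.4, 0, 0, 0]]}}

```text
time_s: 2.35
tool_pos: [0.467, -0.105, 0.0519]
orientation: [[0.002, 1.0, 0.003], [-0.001, 0.003, -1.0], [-1.0, 0.002, 0.001]]
contact_force: [0.3, 0.9, 0.6]
gripper_width: 0.348
```

```bash
python3 s.py; python3 - <<'E'
from h import *
f=grab('side'); cv2.imwrite('pics/s1.png',cv2.resize(f['color'][180:330,280:480,::-1],None,fx=4,fy=4,interpolation=cv2.INTER_CUBIC))
E
```

```text
{'time_s': 2.35, 'q': [-0.246, 0.5688, 2.0507, -0.0, 0.5201, -0.2487], 'tool_pos': [0.467, -0.105, 0.0519], 'orientation': [[0.002, 1.0, 0.0027], [-0.0005, 0.0027, -1.0], [-1.0, 0.002, 0.0005]], 'contact_force': [0.2737, 0.9171, 0.5811], 'gripper_width': 0.3483} 0.025
```

View pics/s1.png

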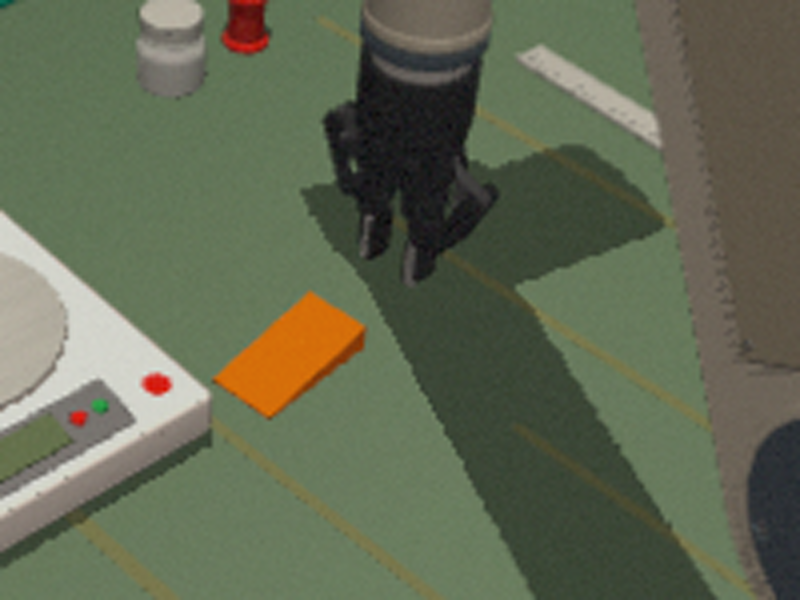

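The jaws are about 45 mm behind the wedge and clear of everything. Now I'll go down and start pushing.

>>> {"method": "carry_out", "body": {"moves": [[0.35, 0.4, 0.1, 0, 0, 0, 0], [0.35, 0.8, 0.1, 0, 0, 0, 0], [0.35, 0.8, 0.1, -0.4, 0, 0, 0], [0.35, 0.8, 0.1, -0.8, 0, 0, 0], [0.35, 0.8, 0.1, -1.2, 0, 0, 0], [0.35, 0.8, 0.1, -1.5, 0, 0, 0], [0.35, 0.8, 0.1, -1.8, 0, 0, 0], [0.35, 0.8, 0.1, -2.1, 0, 0, 0], [0.35, 0.8, 0.1, -2.4, 0, 0, 0], [0.35, 0.8, 0.1, -2.7, 0, 0, 0]]}}

```text
time_s: 3.4
tool_pos: [0.4687, -0.0366, 0.031]
orientation: [[0.0, 1.0, 0.003], [-0.0, 0.003, -1.0], [-1.0, 0.0, 0.0]]
contact_force: [-0.5, 0.3, 0.8]
gripper_width: 0.353
```

```bash
python3 s.py; python3 - <<'E'
from h import *
f=grab('side'); cv2.imwrite('pics/s2.png',cv2.resize(f['color'][200:320,280:440,::-1],None,fx=5,fy=5,interpolation=cv2.INTER_CUBIC))
q=quad(big(mask(f,'or',(315,235,400,300)))); print(q.tolist(),ray(f,q,.001)[:,:2].round(4).tolist(),ray(f,q,.019)[:,:2].round(4).tolist())
E
```

```text
{'time_s': 3.4, 'q': [-0.1033, 0.6068, 2.0685, -0.0001, 0.4659, -0.1061], 'tool_pos': [0.4687, -0.0366, 0.031], 'orientation': [[0.0004, 1.0, 0.003], [-0.0001, 0.003, -1.0], [-1.0, 0.0004, 0.0001]], 'contact_force': [-0.4656, 0.2639, 0.8059], 'gripper_width': 0.3534} 0.025
[[368, 268], [335, 290], [329, 274], [350, 256]] [[0.4439, -0.0435], [0.4435, 0.0781], [0.4958, 0.0504], [0.5096, -0.0409]] [[0.4319, -0.0286], [0.4315, 0.0903], [0.4826, 0.0632], [0.4961, -0.0261]]
```

View pics/s2.png

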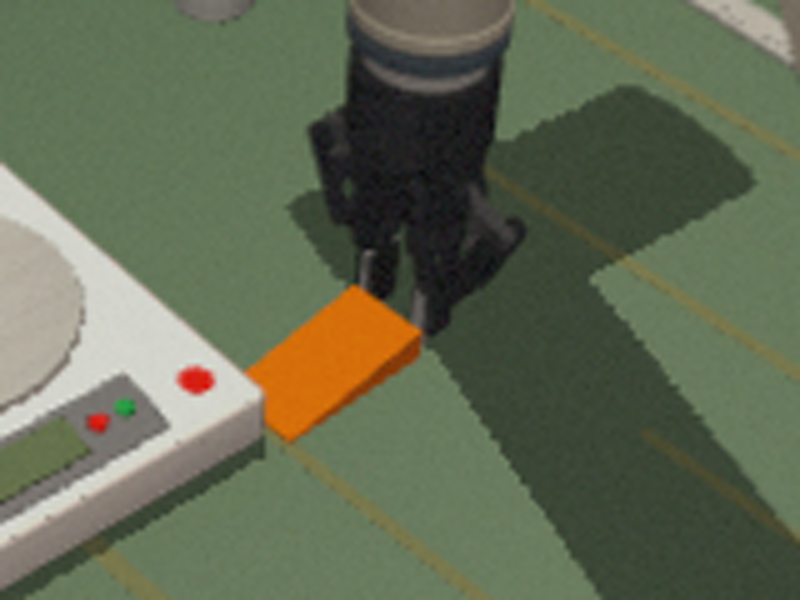

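Both fingertips are on the back face and the wedge is straight, with its tip just going under the housing. I'll go on to just short of contact.

>>> {"method": "carry_out", "body": {"moves": [[0.35, 0, 0, -0.3, 0, 0, 0], [0.35, 0, 0, -0.6, 0, 0, 0], [0.35, 0, 0, -0.9, 0, 0, 0], [0.35, 0, 0, -1.2, 0, 0, 0], [0.35, 0, 0, -1.5, 0, 0, 0], [0.35, 0, 0, -1.8, 0, 0, 0], [0.35, 0, 0, -2.1, 0, 0, 0], [0.35, 0, 0, -2.3, 0, 0, 0], [0.35, 0, 0, -2.4, 0, 0, 0], [0.35, 0, 0, -2.5, 0, 0, 0]]}}

```text
time_s: 4.45
tool_pos: [0.4684, 0.0255, 0.0309]
orientation: [[-0.0, 1.0, 0.003], [-0.0, 0.003, -1.0], [-1.0, -0.0, 0.0]]
contact_force: [0.1, -0.4, 0.9]
gripper_width: 0.352
```

```bash
python3 s.py; cat > w.py <<'E'
from h import *
import sys
f=grab('side'); cv2.imwrite(f'pics/{sys.argv[1]}.png',cv2.resize(f['color'][200:320,260:420,::-1],None,fx=5,fy=5,interpolation=cv2.INTER_CUBIC))
q=quad(big(mask(f,'or',(315,235,400,300)))); print(q.tolist(),ray(f,q,.019)[:,:2].round(4).tolist())
for n,b in(('side',(308,264,330,286)),('top',(285,264,300,280))):
    f=grab(n); M=cv2.moments(mask(f,'red',b),True)
    if M['m00']: r=[M['m10']/M['m00'],M['m01']/M['m00']]; print(n,'dot',np.round(r,2),ray(f,r,.054).round(4))
E
python3 w.py s3
```

```text
{'time_s': 4.45, 'q': [0.0291, 0.6065, 2.0705, -0.0, 0.4646, 0.026], 'tool_pos': [0.4684, 0.0255, 0.0309], 'orientation': [[-0.0001, 1.0, 0.0031], [-0.0, 0.0031, -1.0], [-1.0, -0.0001, 0.0]], 'contact_force': [0.1016, -0.4377, 0.9326], 'gripper_width': 0.3523} 0.025
[[351, 280], [319, 300], [316, 297], [331, 265]] [[0.43, 0.036], [0.4328, 0.142], [0.4449, 0.141], [0.5039, 0.0364]]
side dot [318.88 275.62] [[0.4691 0.1105 0.054 ]]
top dot [290. 271.] [[0.4707 0.1165 0.054 ]]
```

>>> {"method": "carry_out", "body": {"moves": [[0.35, 0, 0, -0.05, 0, 0, 0], [0.35, 0, 0, -0.1, 0, 0, 0], [0.35, 0, 0, -0.15, 0, 0, 0], [0.35, 0, 0, -0.2, 0, 0, 0], [0.35, 0, 0, -0.25, 0, 0, 0], [0.35, 0, 0, -0.28, 0, 0, 0], [0.35, 0, 0, -0.3, 0, 0, 0], [0.35, 0, 0, -0.32, 0, 0, 0], [0.35, 0, 0, -0.32, 0, 0, 0], [0.35, 0, 0, -0.32, 0, 0, 0]]}}

```text
time_s: 5.6
tool_pos: [0.4684, 0.0334, 0.0309]
orientation: [[0.0, 1.0, 0.003], [0.0, 0.003, -1.0], [-1.0, 0.0, -0.0]]
contact_force: [0.5, -1.0, 0.5]
gripper_width: 0.356
```

>>> {"method": "carry_out", "body": {"moves": [[0.35, 0, 0, -0.02, 0, 0, 0], [0.35, 0, 0, -0.03, 0, 0, 0], [0.35, 0, 0, -0.04, 0, 0, 0], [0.35, 0, 0, -0.04, 0, 0, 0], [0.35, 0, 0, -0.04, 0, 0, 0], [0.35, 0, 0, -0.04, 0, 0, 0], [0.35, 0, 0, -0.04, 0, 0, 0], [0.35, 0, 0, -0.04, 0, 0, 0], [0.35, 0, 0, -0.04, 0, 0, 0], [0.35, 0, 0, -0.04, 0, 0, 0]]}}

```text
time_s: 6.6
tool_pos: [0.4684, 0.0343, 0.0309]
orientation: [[-0.0, 1.0, 0.003], [-0.0, 0.003, -1.0], [-1.0, -0.0, 0.0]]
contact_force: [-0.4, -1.4, 0.4]
gripper_width: 0.348
```

>>> {"method": "carry_out", "body": {"moves": [[0.35, 0, 0, -0.02, 0, 0, 0], [0.35, 0, 0, -0.03, 0, 0, 0], [0.35, 0, 0, -0.04, 0, 0, 0], [0.35, 0, 0, -0.04, 0, 0, 0], [0.35, 0, 0, -0.04, 0, 0, 0], [0.35, 0, 0, -0.04, 0, 0, 0], [0.35, 0, 0, -0.04, 0, 0, 0], [0.35, 0, 0, -0.04, 0, 0, 0], [0.35, 0, 0, -0.04, 0, 0, 0], [0.35, 0, 0, -0.04, 0, 0, 0]]}}

```text
time_s: 7.6
tool_pos: [0.4684, 0.0353, 0.0309]
orientation: [[0.0, 1.0, 0.003], [-0.0, 0.003, -1.0], [-1.0, 0.0, 0.0]]
contact_force: [-0.4, -2.9, 1.5]
gripper_width: 0.345
```

>>> {"method": "carry_out", "body": {"moves": [[0.35, 0, 0, -0.02, 0, 0, 0], [0.35, 0, 0, -0.03, 0, 0, 0], [0.35, 0, 0, -0.04, 0, 0, 0], [0.35, 0, 0, -0.04, 0, 0, 0], [0.35, 0, 0, -0.04, 0, 0, 0], [0.35, 0, 0, -0.04, 0, 0, 0], [0.35, 0, 0, -0.04, 0, 0, 0], [0.35, 0, 0, -0.04, 0, 0, 0], [0.35, 0, 0, -0.04, 0, 0, 0], [0.35, 0, 0, -0.04, 0, 0, 0]]}}

```text
time_s: 8.6
tool_pos: [0.4684, 0.0363, 0.0308]
orientation: [[-0.0, 1.0, 0.003], [-0.0, 0.003, -1.0], [-1.0, -0.0, 0.0]]
contact_force: [1.0, -4.6, 2.6]
gripper_width: 0.353
```

The push has risen to 4.6 N, so the wedge is snug. I'll back off, rise and shut the fingers.

>>> {"method": "carry_out", "body": {"moves": [[0.35, 0, 0, 0.2, 0, 0, 0], [0.35, 0, 0, 0.6, 0, 0, 0], [0.35, 0, 0, 1.2, 0, 0, 0], [0.35, 0, 0, 1.6, 0, 0, 0], [0.35, -1, 0, 1.6, 0, 0, 0], [0.1, -2, 0, 1.6, 0, 0, 0], [0, -3, 0, 1.6, 0, 0, 0], [0, -3.6, 0, 1.6, 0, 0, 0], [0, -3.6, 0, 1.6, 0, 0, 0], [0, -3.6, 0, 1.6, 0, 0, 0]]}}

```text
time_s: 9.6
tool_pos: [0.4684, -0.0039, 0.1207]
orientation: [[0.0, 1.0, 0.003], [0.0, 0.003, -1.0], [-1.0, 0.0, -0.0]]
contact_force: [-0.4, 1.1, 0.7]
gripper_width: 0.001
```

```bash
python3 s.py; python3 w.py s4
```

```text
{'time_s': 9.6, 'q': [-0.0339, 0.4212, 2.0561, 0.0002, 0.6639, -0.0366], 'tool_pos': [0.4684, -0.0039, 0.1207], 'orientation': [[0.0004, 1.0, 0.0025], [0.0001, 0.0025, -1.0], [-1.0, 0.0004, -0.0001]], 'contact_force': [-0.4374, 1.0877, 0.7245], 'gripper_width': 0.0014} 0.025
[[348, 282], [322, 299], [315, 299], [329, 268]] [[0.43, 0.0467], [0.4304, 0.1344], [0.4416, 0.1471], [0.499, 0.0481]]
side dot [318.87 275.52] [[0.4694 0.1103 0.054 ]]
top dot [292.25 271.88] [[0.4688 0.1115 0.054 ]]
```

View pics/s4.png

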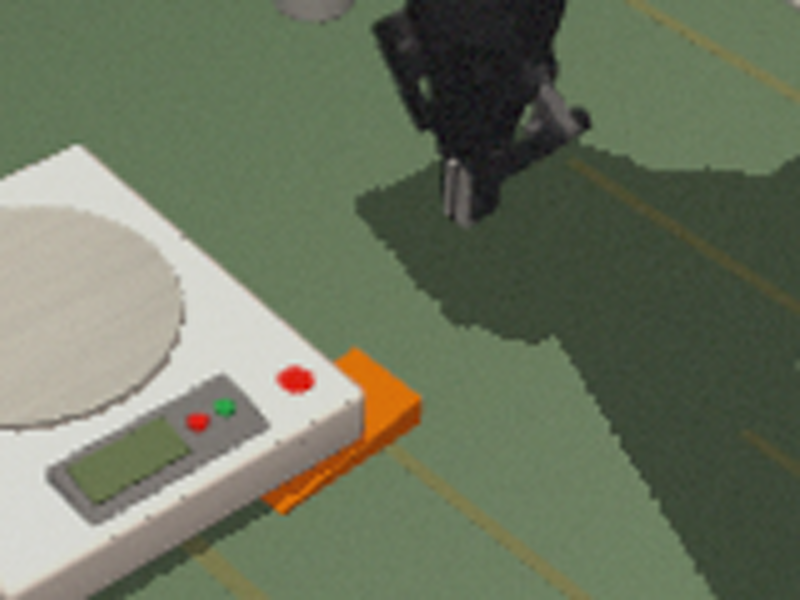

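The wedge sits straight under the red foot, the dot hasn't moved (under 1 mm), and the fingers are off. Now I'll go over the dot and come down to just above it.

>>> {"method": "carry_out", "body": {"moves": [[0, 0, 0, -1, 0, 0, 0], [0, 0, 0, -2.2, 0, 0, 0], [0, 0, 0, -3.4, 0, 0, 0], [0, 0, 0, -4.6, 0, 0, 0], [0, 0.3, 0, -4.6, 0, 0, 0], [0, 0.7, 0, -4.6, 0, 0, 0], [0, 1.1, 0, -4.6, 0, 0, 0], [0, 1.4, 0, -4.6, 0, 0, 0], [0, 1.4, 0, -4.6, 0, 0, 0], [0, 1.4, 0, -4.6, 0, 0, 0]]}}

```text
time_s: 10.75
tool_pos: [0.468, 0.1107, 0.0855]
orientation: [[-0.001, 1.0, 0.002], [-0.0, 0.002, -1.0], [-1.0, -0.001, 0.0]]
contact_force: [-0.4, 0.7, -0.4]
gripper_width: 0.0
```

>>> {"method": "carry_out", "body": {"moves": [[0, 0.04, 0, 0, 0, 0, 0], [0, 0.08, 0, 0, 0, 0, 0], [0, 0.12, 0, 0, 0, 0, 0], [0, 0.16, 0, 0, 0, 0, 0], [0, 0.18, 0, 0, 0, 0, 0], [0, 0.2, 0, 0, 0, 0, 0], [0, 0.2, 0, 0, 0, 0, 0], [0, 0.2, 0, 0, 0, 0, 0], [0, 0.2, 0, 0, 0, 0, 0], [0, 0.2, 0, 0, 0, 0, 0]]}}

```text
time_s: 11.75
tool_pos: [0.4682, 0.1113, 0.0809]
orientation: [[0.0, 1.0, 0.003], [0.0, 0.003, -1.0], [-1.0, 0.0, -0.0]]
contact_force: [1.1, -0.9, 0.1]
gripper_width: 0.001
```

>>> {"method": "carry_out", "body": {"moves": [[0, 0.02, 0, 0, 0, 0, 0], [0, 0.04, 0, 0, 0, 0, 0], [0, 0.06, 0, 0, 0, 0, 0], [0, 0.06, 0, 0, 0, 0, 0], [0, 0.06, 0, 0, 0, 0, 0], [0, 0.06, 0, 0, 0, 0, 0], [0, 0.06, 0, 0, 0, 0, 0], [0, 0.06, 0, 0, 0, 0, 0], [0, 0.06, 0, 0, 0, 0, 0], [0, 0.06, 0, 0, 0, 0, 0]]}}

```text
time_s: 12.75
tool_pos: [0.4682, 0.1113, 0.0794]
orientation: [[0.0, 1.0, 0.003], [0.0, 0.003, -1.0], [-1.0, 0.0, -0.0]]
contact_force: [-0.4, -0.7, 0.1]
gripper_width: -0.003
```

>>> {"method": "carry_out", "body": {"moves": [[0, 0.01, 0, 0, 0, 0, 0], [0, 0.02, 0, 0, 0, 0, 0], [0, 0.03, 0, 0, 0, 0, 0], [0, 0.03, 0, 0, 0, 0, 0], [0, 0.03, 0, 0, 0, 0, 0], [0, 0.03, 0, 0, 0, 0, 0], [0, 0.03, 0, 0, 0, 0, 0], [0, 0.03, 0, 0, 0, 0, 0], [0, 0.03, 0, 0, 0, 0, 0], [0, 0.03, 0, 0, 0, 0, 0]]}}

```text
time_s: 13.75
tool_pos: [0.4681, 0.1113, 0.0786]
orientation: [[-0.0, 1.0, 0.003], [-0.0, 0.003, -1.0], [-1.0, -0.0, 0.0]]
contact_force: [-0.9, 0.3, 1.5]
gripper_width: -0.001
```

>>> {"method": "carry_out", "body": {"moves": [[0, 0.01, 0, 0, 0, 0, 0], [0, 0.02, 0, 0, 0, 0, 0], [0, 0.02, 0, 0, 0, 0, 0], [0, 0.02, 0, 0, 0, 0, 0], [0, 0.02, 0, 0, 0, 0, 0], [0, 0.02, 0, 0, 0, 0, 0], [0, 0.02, 0, 0, 0, 0, 0], [0, 0.02, 0, 0, 0, 0, 0], [0, 0.02, 0, 0, 0, 0, 0], [0, 0.02, 0, 0, 0, 0, 0]]}}

```text
time_s: 14.75
tool_pos: [0.4682, 0.1113, 0.0785]
orientation: [[0.0, 1.0, 0.003], [0.0, 0.003, -1.0], [-1.0, 0.0, -0.0]]
contact_force: [-3.2, 0.2, 7.3]
gripper_width: 0.004
```

>>> {"method": "carry_out", "body": {"moves": [[0, 0.01, 0, 0, 0, 0, 0], [0, 0.02, 0, 0, 0, 0, 0], [0, 0.02, 0, 0, 0, 0, 0], [0, 0.02, 0, 0, 0, 0, 0], [0, 0.02, 0, 0, 0, 0, 0], [0, 0.02, 0, 0, 0, 0, 0], [0, 0.02, 0, 0, 0, 0, 0], [0, 0.02, 0, 0, 0, 0, 0], [0, 0.02, 0, 0, 0, 0, 0], [0, 0.02, 0, 0, 0, 0, 0]]}}

```text
time_s: 15.75
tool_pos: [0.4682, 0.1113, 0.0784]
orientation: [[0.0, 1.0, 0.003], [-0.0, 0.003, -1.0], [-1.0, 0.0, 0.0]]
contact_force: [-3.5, -1.6, 13.9]
gripper_width: -0.001
```

It reads 13.9 N, and the scale gave only about 0.2 mm. I'll ease to about 10 N, hold, and check.

>>> {"method": "carry_out", "body": {"moves": [[0, -0.01, 0, 0, 0, 0, 0], [0, -0.01, 0, 0, 0, 0, 0], [0, -0.01, 0, 0, 0, 0, 0], [0, -0.01, 0, 0, 0, 0, 0], [0, -0.01, 0, 0, 0, 0, 0], [0, -0.01, 0, 0, 0, 0, 0], [0, -0.01, 0, 0, 0, 0, 0], [0, -0.01, 0, 0, 0, 0, 0], [0, -0.01, 0, 0, 0, 0, 0], [0, -0.01, 0, 0, 0, 0, 0]]}}

```text
time_s: 16.75
tool_pos: [0.4681, 0.1113, 0.0784]
orientation: [[0.0, 1.0, 0.003], [-0.0, 0.003, -1.0], [-1.0, 0.0, 0.0]]
contact_force: [-2.4, -0.8, 10.1]
gripper_width: 0.002
```

>>> {"method": "carry_out", "body": {"moves": [[0, -0.1, 0, 0, 0, 0, 0], [0, -0.3, 0, 0, 0, 0, 0], [0, -0.8, 0, 0, 0, 0, 0], [0, -1.6, 0, 0, 0, 0, 0], [0, -2.4, 0, 0, 0, 0, 0], [0, -3.2, 0, 0.8, 0, 0, 0], [0, -4, 0, 2, 0, 0, 0], [0, -4, 0, 3.5, 0, 0, 0], [0, -4, 0, 5, 0, 0, 0], [0, -4, 0, 5, 0, 0, 0]]}}

```text
time_s: 17.75
tool_pos: [0.4687, -0.0168, 0.179]
orientation: [[0.002, 1.0, -0.001], [-0.001, -0.001, -1.0], [-1.0, 0.002, 0.001]]
contact_force: [0.4, -0.0, 0.3]
gripper_width: 0.003
```

```bash
python3 s.py; python3 w.py s5; python3 m.py | grep -E 'scale'
```

```text
{'time_s': 17.75, 'q': [-0.0608, 0.314, 2.0259, -0.0009, 0.8, -0.0596], 'tool_pos': [0.4687, -0.0168, 0.179], 'orientation': [[0.0016, 1.0, -0.0006], [-0.0007, -0.0006, -1.0], [-1.0, 0.0016, 0.0007]], 'contact_force': [0.3848, -0.0069, 0.3373], 'gripper_width': 0.003} 0.025
[[348, 282], [322, 299], [315, 299], [329, 268]] [[0.43, 0.0467], [0.4304, 0.1344], [0.4416, 0.1471], [0.499, 0.0481]]
side dot [318.87 275.52] [[0.4694 0.1103 0.054 ]]
top dot [292.83 271.39] [[0.4699 0.1103 0.054 ]]Traceback (most recent call last):
  File "m.py", line 7, in <module>
    c=big(mask(f,'or',B[n][0])); q=quad(c)
  File "h.py", line 22, in big
    c=cv2.findContours(m,cv2.RETR_EXTERNAL,cv2.CHAIN_APPROX_NONE)[0]; return max(c,key=cv2.contourArea)
                                                                             ~~~^^^^^^^^^^^^^^^^^^^^^^^
ValueError: max() iterable argument is empty
```

View pics/s5.png

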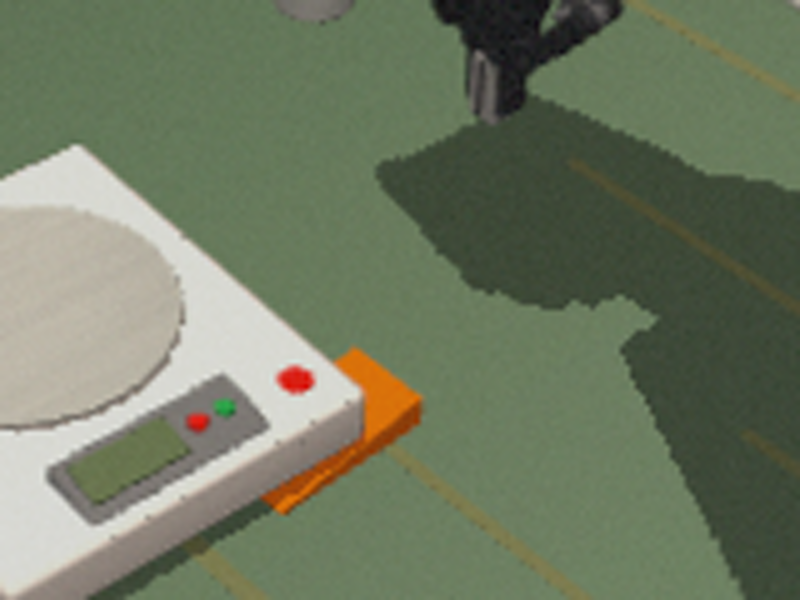

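The scale and wedge look the same as before the press, with the dot and wedge corners at the same pixels, and the arm is clear. I'm handing in.

```bash
python3 -c "
from station import env
print(env.hand_in())"
```

```text
the job is handed in; nothing more can be done
None
```

The wedge is now snug under the red foot, and I handed the job in at about 18 s. Handing in gives no verdict, so whether it passed is not confirmed.

- **Pushing:** Two partly open fingertips slid the wedge in, thin end first. The push rose from about 1 N to 4.6 N over the last 2 mm; I stopped there and took the fingers off.
- **Pressing:** I pressed the red dot with shut fingertips. The force briefly went over the target to 13.9 N; I then eased it and held at 10.1 N. The fingertip sank only about 0.2 mm once it was bearing on the corner.
- **Last checks:** After the press, the red dot was within about 1 mm of its starting place in both cameras, and the wedge's corners were at the same pixels as before. The arm was clear, with force readings at noise level.
- **Not confirmed:** I did not measure the scale's tilt or the force between wedge and foot directly. A final script to measure the scale's outline failed because its wedge search box was out of date, so "level" rests on the unchanged images and the small give under load.

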